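Shut and lock the shop's cash box

ROBOT

A 6-joint arm with a two-finger parallel gripper is mounted at the origin on a cart in front of the work surface, level with it; the furniture and walls round the work are solid. World frame = base frame: x ahead of the robot, y to its left, z up, the work surface at z = 0. Lengths are in m, angles in degrees, forces in N, time in s.
With the tool pointing down it reaches from about 0.25 to 0.725 m from the base axis. Payload 9.7 kg.
Tool frame: the origin (TCP) lies midway between the tips of the shut fingers; the grasp point (between the pads) lies 19 mm behind it (bot.hold_point_z is the distance from the TCP to the grasp point, in m); z points along the fingers, y is the line along which they close (so a half turn about z gives the same grasp; the last joint's range is limited). The gripper opens to 85 mm and grips with 20 to 120 N. Pads are 22 mm wide; open, the fingers measure 114 mm over their backs; the gripper's body (76 mm by 85 mm) begins 54 mm behind the grasp point. The pads swing forward as they close: fully open they stand 13 mm farther back than shut.
Start: joints at [-71.276, 4.979, 10.078, 95.1, 0, 90], TCP at [0.177, -0.521, 0.231] pointing down, gripper open.
Joint ranges: [-179.16, 179.16], [-48.56, 103.87], [-65.8, 70.77], [-126.05, 130.52], [-82.76, 87.17], [-180, 180]. Speed limits (degrees/s): [127.2, 127.2, 147.25, 180, 180, 180].

INTERFACE

Orientations are given as [roll, pitch, yaw] about the fixed x, y, z axes, in that order (R = Rz(yaw) Ry(pitch) Rx(roll)).
In Python, from workcell import bot gives the robot as it stands.
- The arm moves only by the tool play_rows, never from a script. Its argument "steps" is a list that holds one entry, the list of rows, each a list of 4 numbers: the shift along the tool's x, y, z in m, then the turn about the tool's z in rad. In form: [[[tx, ty, tz, yaw], ...]]. A call has exactly 5 rows; each row shifts and turns the commanded pose from where the row before left it, along the tool's axes as they then stand; what a row does not reach is not made up. A row lasts 1/12 s, in which the tool goes at most 41.7 mm and 7.16 degrees, less where a joint would pass 70% of its speed; a pose out of reach is approached as far as the arm can. A call is refused whole if a number of a shift passes 0.0417 or a number of a turn 0.125, either way. A call with a gripper value outside its range is refused whole. "gripper" is the finger opening in m, from 0 to 0.0854, set as the call begins (left out, the last holds). The fingers move at their own pace and stop on an object; "squeeze" is the grip in N (left out, the last holds). Time passes only in rows, so rows that do not move let the fingers close, or fill a call up. It gives the time, the measured TCP pose, the force, the opening and the grip force at its end, in the units of the state.
- bot.get_obs(): the state, without advancing time (a new reading comes with each control period).
- bot.camera(name): name is "scene" or "top" or "wrist"; returns a dict with "img" (420x560x3 uint8, blue, green, red), "vfov" (degrees; the focal length in pixels is half the picture's height over the tangent of half this angle, whatever the lens; pixels are square), "cx", "cy" (the principal point, pixels), "xyz" and "attitude" of the camera in the world. Camera axes: x right, y down, z forward; pixel columns grow to the right and rows downward; lengths in m; the calibration is good to about 2 mm. A picture is of the moment at which its call begins. There is no depth.
- bot.job_done(): hands the job in; it is judged then, once.
The state is a dict: "time": time; "q": joint angles; "qd": joint speeds; "joint_efforts": joint torques, N m; "ee_pos": TCP position; "tcp_rot": TCP orientation; "wrist_force": force on the tool from outside, world axes, zero at the start; "torque": the same for the moment, N m; "opening": finger opening in m; "grasp_force": force on a finger pad.
Only numpy, scipy, OpenCV 4.12 (cv2) and the standard library are available. Lean on these libraries where they do the work, as an engineer would, in place of code of your own. Each camera call takes 0.05 s, during which the arm holds its last target. There are 200 camera calls.

TASK

Slide the cash box's lid shut until its edge is flush against the lock block. Then take the red key from its stand, push it fully into the lock past the sticky pins, turn it a quarter turn clockwise (seen from above) to its stop, and finish while still gripping the key and holding it turned against the lock's spring, with the lid still shut. Leave the cheeses, jar, mill and price card round about where they stand.

Things in the scene. Friction and masses are not known exactly. Their poses are not given: they have to be found in the camera images.
- cash_box: Green steel cash box, fixed to the worktop, 110 (x) x 240 (y) x 70 (z) mm, origin under its centre. At its -y end a 68 mm long lock block, top at z 70 mm, with a round brass lock 42 mm from that end. A sliding lid closes the rest of the top; it runs along y between side guides (1 mm play) under their lips and shuts towards -y.
- lock_face (a point): Point in the middle of the upright face of the lock block (box y = -52 mm, z = 61 mm) that the lid's edge must butt against. Axes as the cash box.
- lid: Loose light grey steel sliding lid, 96 (x) x 170 (y) x 6 mm, 0.2 to 0.45 kg, origin under its centre, axes nearly as the cash box. At the start it stands 18 to 45 mm open (away from the lock block). When it is shut, the lock's cam swings behind a keeper under it and locks it; partly open, the keeper can block the cam.
- lid_edge (a point): Middle of the lid's -y edge; meets lock_face when the lid is shut.
- lid_grip (a point): Centre of the lid's black grip bar, which stands up from the middle of the lid: 40 mm along x, 12 mm thick along y, its top 10 mm above this point and 30 mm above the lid's underside. A foot 56 x 22 mm round it rises 2.5 mm above the lid. Pinch it across y and slide.
- key_stand: Dark wooden block on a 72 x 62 mm foot, 60 x 50 mm, 50 mm high, fixed to the worktop, with a slot in its top in which the key stands. Origin under its centre.
- key: Key, upright, blade down in the stand; origin at the blade's tip, z up. Steel blade 14 (x) x 5 (y) mm, 34 mm long, end rounded; then a brass collar 18 mm across (z 34 to 42 mm) that stops on the lock's face or the stand's top when fully in; then a red flat bow 36 (x) x 10 (y) mm (z 42 to 80 mm). 40 g. Fits either way round; about 1 mm play in the stand.
- key_bow (a point): Point in the key's bow, 62 mm above the blade's tip, 18 mm below the bow's top: pinch the bow across its 10 mm (key y) here.
- keyway (a point): Centre of the keyway's mouth in the brass lock face (z = 70 mm), turning with the lock. Keyway 15.5 (point x) x 6.3 (point y) mm, running straight down (z up), with a 2 mm bevelled mouth. Two sprung, sticky pins 12 and 22 mm down push on the blade's flats; passing them takes 5 to 20 N downwards; a small back-off and wiggle (0.06 rad, 0.7 mm) helps.
- lock (a joint): Turn of the lock, rad: 0 at rest, grows clockwise seen from above, stop at 1.5. A spring turns it back when let go (0.02 N m at rest, 0.1 N m at the stop). The blade has up to 0.2 rad of rotary play, so turn the key that much further in the keyway.
- small_wheel_0: Bystander: red round cheese, 120 mm across, 48 high. Origin under its centre.
- small_wheel_1: Bystander: yellow round cheese, 110 mm across, 50 high. Origin under its centre.
- olive_jar: Bystander: glass jar with red lid, 62 mm across, 86 high; may stand near the key stand. Origin under its centre.
- pepper_mill: Bystander: wooden pepper mill, 58 mm across, 170 high (left of it, beyond the worktop, a fixed stock stand piled with cheese over 0.35 m high fills x > 0.4, y > 0.42 m: the arm starts beside it and must swing clear of it). Origin under its centre.
- block_1: Bystander: white wrapped block of cheese, 113x65x48 mm. Origin under its centre.
- price_card_1: Bystander: yellow price card on a small wooden foot, 62 mm wide, 59 high. Origin under its centre.
Not all that is in view belongs to the job. What is shaped like the key but blue is not meant.

How it is judged:
By the outcome, as a careful person would: the job done as asked, in the order asked, and still so for the second after the job is handed in, while the arm keeps its last pose, push and grip.
It also fails if it takes over 64 s, if anything falls off the work surface, if the arm or the gripper's body presses on something with over 40 N, if the wrist force passes 120 N, or if a joint passes its speed limit or range.

## Working session

There is one attempt and no reset: what is moved stays moved. The work goes in short steps, Python scripts to look and compute and a tool call to move; the robot and the scene stay as the last step left them, time stands still between calls to the robot, and variables do not carry over. Pictures are saved under pics/ and viewed, at most 10 in all, crops included, and the job is handed in when it is done.

Besides the shell and the picture viewer there is one more tool, called after "Request:" as name(argument=value, ...), one argument or row to a line, values as JSON. play_rows: Moves the arm, as the interface text tells. Its arguments: {"type":"object","properties":{"steps":{"type":"array","items":{"type":"array","items":{"type":"array","items":{"type":"number"}}}},"gripper":{"type":"number"},"squeeze":{"type":"number"}},"required":["steps"]}

```bash
mkdir -p pics; ls
cat > h.py <<'E'
import numpy as np,cv2
from scipy.spatial.transform import Rotation as R
from workcell import bot
def K(c):
    f=c["img"].shape[0]/2/np.tan(np.radians(c["vfov"])/2); return f,c["cx"],c["cy"]
def Rot(c):
    a=np.array(c["attitude"],float)
    return a if a.shape==(3,3) else R.from_euler("xyz",a,degrees=True).as_matrix()
def ray(c,u,v,z):
    f,cx,cy=K(c); d=Rot(c)@np.array([(u-cx)/f,(v-cy)/f,1]); o=np.array(c["xyz"]); return o+d*(z-o[2])/d[2]
def proj(c,p):
    f,cx,cy=K(c); q=Rot(c).T@(np.array(p)-np.array(c["xyz"])); return cx+f*q[0]/q[2],cy+f*q[1]/q[2]
E
python3 - <<'E'
from h import *
for n in("scene","top"):
    c=bot.camera(n); cv2.imwrite(f"pics/{n}0.png",c["img"]); print(n,{k:c[k] for k in c if k!="img"})
print(bot.get_obs())
E
```

```text
pics
scene {'vfov': 51.97035561970321, 'cx': 274.59722716249354, 'cy': 210.82556701906492, 'xyz': array([-0.07968994,  0.59707335,  0.68437281]), 'attitude': array([-125.83608564,   -1.01404635, -132.25221465])}
top {'vfov': 57.685453595331374, 'cx': 277.62869915288917, 'cy': 213.2670705806439, 'xyz': array([0.42803946, 0.04197244, 1.01386862]), 'attitude': array([-174.08411195,    0.23619251,  -91.45984416])}
{'time': 0.1, 'q': array([-7.12760446e+01,  5.00800508e+00,  1.00373034e+01,  9.51003058e+01,
        4.16368887e-05,  9.00006264e+01]), 'qd': array([-0.03492752, -0.08192368,  0.0552187 ,  0.03205165, -0.03011772,
        0.03279016]), 'joint_efforts': array([ 1.26001800e-03, -5.21558082e+01,  4.65656984e+01,  1.59427605e-02,
        2.88774368e-05,  2.93061021e-05]), 'ee_pos': array([ 0.17648403, -0.52068201,  0.23063829]), 'tcp_rot': array([-1.79928992e+02, -4.08604935e-05,  1.87233289e+01]), 'wrist_force': array([0.38704717, 0.16344272, 0.0791091 ]), 'torque': array([ 0.02491683, -0.05782929,  0.06493429]), 'grasp_force': 0.0, 'opening': 0.08560789208831865}
```

View pics/top0.png

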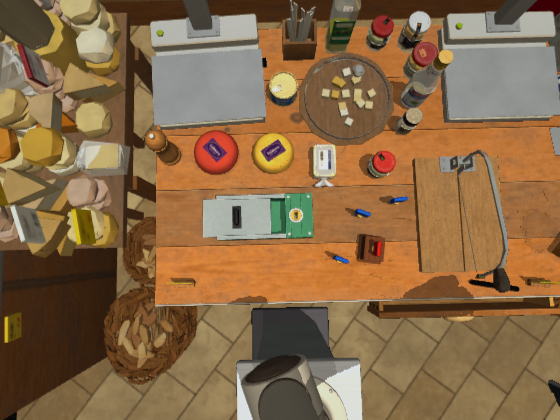

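View pics/scene0.png

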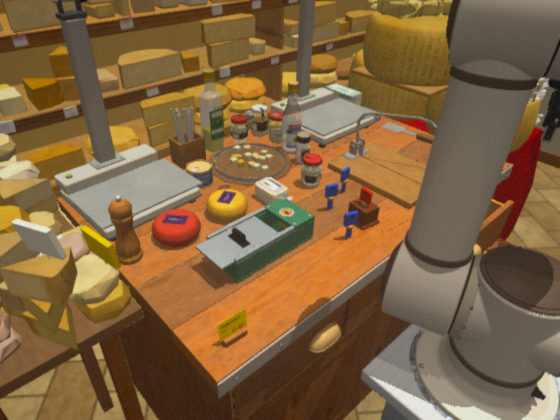

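Top view: the box is at (258,216) with the lock at (296,215), the grip bar at (236,217), and the stand with the red key at (371,248). Candidates for the key are red (376,247) and blue (362,212), (398,200), (340,258). I choose the red one standing in the dark block and check it in a close crop.

Run:
```python
from h import *
c=bot.camera("top"); s=bot.camera("scene")
a=cv2.resize(c["img"][185:275,195:395],None,fx=4,fy=4,interpolation=cv2.INTER_CUBIC)
b=cv2.resize(s["img"][185:245,200:400],None,fx=4,fy=4,interpolation=cv2.INTER_CUBIC)
cv2.imwrite("pics/crop1.png",np.vstack([a,b]))
def blobs(cam,lo,hi,roi,n):
    h=cv2.cvtColor(cam["img"],cv2.COLOR_BGR2HSV); m=cv2.inRange(h,lo,hi)
    M=np.zeros_like(m);x0,y0,x1,y1=roi;M[y0:y1,x0:x1]=m[y0:y1,x0:x1]
    cs=cv2.findContours(M,cv2.RETR_EXTERNAL,cv2.CHAIN_APPROX_NONE)[0]
    for k in sorted(cs,key=cv2.contourArea)[::-1][:2]:
        print(n,cv2.contourArea(k),np.round(k.reshape(-1,2).mean(0),1),cv2.minAreaRect(k))
blobs(c,(60,80,20),(90,255,200),(195,185,330,250),"green")
blobs(c,(0,0,0),(180,255,45),(215,195,260,240),"bar")
blobs(c,(0,190,90),(6,255,255),(355,230,390,265),"redkey")
blobs(s,(0,190,90),(6,255,255),(350,180,385,225),"redkeyS")
blobs(c,(18,100,120),(32,255,255),(280,200,310,230),"brass")
for p in((376,247,.08),(371,248,.05),(296,215,.07),(236,217,.085)): print(p,ray(c,*p).round(4))
```

```text
green 1599.0 [292.2 215. ] ((291.5, 215.0), (44.0, 41.0), 90.0)
bar 79.0 [235.5 216.1] ((235.5, 216.5), (17.0, 5.0), 90.0)
redkey 42.5 [378.5 247.8] ((378.5382385253906, 248.0029296875), (4.141611576080322, 14.18885326385498), 4.398705005645752)
redkeyS 110.5 [365.7 195. ] ((365.88458251953125, 195.07691955566406), (10.78638744354248, 15.100942611694336), 11.309932708740234)
brass 70.0 [295.5 214.6] ((295.5, 214.5), (9.0, 9.0), 90.0)
(376, 247, 0.08) [ 0.436  -0.1942  0.08  ]
(371, 248, 0.05) [ 0.4341 -0.1891  0.05  ]
(296, 215, 0.07) [ 0.5204 -0.0022  0.07  ]
(236, 217, 0.085) [0.5178 0.1454 0.085 ]
```

View pics/crop1.png

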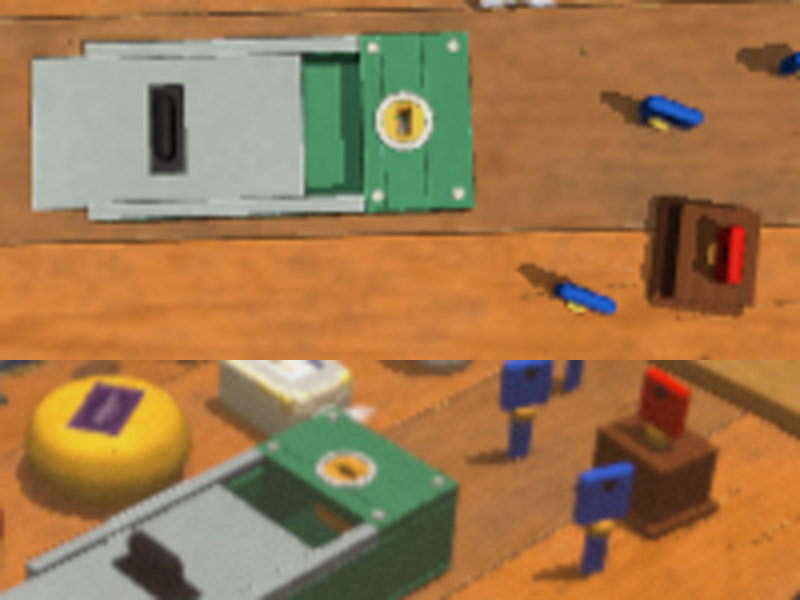

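The crop confirms the choice: the red key is in the dark stand with its bow at top px (378.7,248.7), its long side roughly along world x. The keyway is at (295.8,215.2), the bar at (236.5,217), and the lid edge at (270.5,215).

```bash
cat >> h.py <<'E'
def to(p,yaw=None):
    "tool-frame shift (mm) and turn (rad) from measured pose to target p, yaw deg"
    o=bot.get_obs(); Rt=R.from_euler("xyz",o["tcp_rot"],degrees=True).as_matrix()
    d=Rt.T@(np.array(p)-o["ee_pos"]); dy=0 if yaw is None else -np.radians(yaw-o["tcp_rot"][2])
    print("t",round(o["time"],2),"tool shift mm",(d*1000).round(1),"turn",round(dy,3),"pose",o["ee_pos"].round(4),np.round(o["tcp_rot"],2),"F",o["wrist_force"].round(1))
E
python3 - <<'E'
from h import *
c=bot.camera("top")
P=[ray(c,195+u/4,185+v/4,.07) for u,v in((360,36),(468,32),(473,210),(365,213),(403,121))]
for p in P: print(p.round(4))
print("lid",[ray(c,195+u/4,185+v/4,.064).round(4) for u,v in((32,60),(300,55),(305,195),(34,210))])
print("bar",ray(c,236.5,217,.085),"lockface",ray(c,195+362/4,185+121/4,.07))
print("key",ray(c,378.7,248.7,.09), [ray(c,195+u/4,185+v/4,.096).round(4) for u,v in((742,227),(730,283))])
to((0.518,0.146,0.2306),0)
E
```

```text
[0.5739 0.0237 0.07  ]
[ 0.5746 -0.0439  0.07  ]
[ 0.4634 -0.0431  0.07  ]
[0.4633 0.0237 0.07  ]
[ 0.5198 -0.0016  0.07  ]
lid [array([0.5649, 0.2302, 0.064 ]), array([0.5637, 0.0616, 0.064 ]), array([0.4757, 0.0606, 0.064 ]), array([0.4707, 0.2294, 0.064 ])]
bar [0.51778102 0.14421749 0.085     ] lockface [0.52044807 0.02392705 0.07      ]
key [ 0.43170568 -0.19797334  0.09      ] [array([ 0.4482, -0.2016,  0.096 ]), array([ 0.415 , -0.1927,  0.096 ])]
t 0.25 tool shift mm [ 537.5 -521.9    0.7] turn 0.327 pose [ 0.1766 -0.5208  0.231 ] [-179.96   -0.     18.73] F [-0.6  0.   0.1]
```

Request:
play_rows(
  steps=[
    [[0,0,-0.02,0.109],[0,0,-0.02,0.109],[0,0,-0.02,0.109],[0.0155,-0.0303,0,0],[0.0155,-0.0303,0,0]],
  ],
)

```text
time: 0.67
ee_pos: [0.2076, -0.4608, 0.2915]
tcp_rot: [180.0, -0.0, -0.2]
wrist_force: [0.9, -0.7, -0.4]
opening: 0.0851
grasp_force: 0.0
```

Request:
play_rows(
  steps=[
    [[0.0155,-0.0303,0,0],[0.0155,-0.0303,0,0],[0.0155,-0.0303,0,0],[0.0155,-0.0303,0,0],[0.0155,-0.0303,0,0]],
  ],
)

```text
time: 1.08
ee_pos: [0.2854, -0.3073, 0.2913]
tcp_rot: [180.0, -0.0, -0.0]
wrist_force: [0.3, -0.4, 0.7]
opening: 0.0854
grasp_force: 0.0
```

Request:
play_rows(
  steps=[
    [[0.0155,-0.0303,0,0],[0.0155,-0.0303,0,0],[0.0155,-0.0303,0,0],[0.0155,-0.0303,0,0],[0.0155,-0.0303,0,0]],
  ],
)

```text
time: 1.5
ee_pos: [0.3629, -0.1557, 0.2914]
tcp_rot: [180.0, -0.0, -0.0]
wrist_force: [-0.0, -0.6, -0.6]
opening: 0.0855
grasp_force: 0.0
```

Request:
play_rows(
  steps=[
    [[0.0155,-0.0303,0,0],[0.0155,-0.0303,0,0],[0.0155,-0.0303,0,0],[0.0155,-0.0303,0,0],[0.0155,-0.0303,0,0]],
  ],
)

```text
time: 1.92
ee_pos: [0.4405, -0.0041, 0.2914]
tcp_rot: [180.0, -0.0, 0.0]
wrist_force: [1.1, -0.6, 0.0]
opening: 0.0855
grasp_force: 0.0
```

Request:
play_rows(
  steps=[
    [[0.0155,-0.0303,0.02,0],[0.0155,-0.0303,0.02,0],[0.0155,-0.0303,0.02,0],[0.0155,-0.0303,0.02,0],[0.0155,-0.0303,0.02,0]],
  ],
  gripper=0.05,
)

```text
time: 2.33
ee_pos: [0.5166, 0.0733, 0.1937]
tcp_rot: [-176.6, 0.0, 6.3]
wrist_force: [0.4, -0.2, 0.8]
opening: 0.0498
grasp_force: 0.0
```

Run:
```python
from h import *
to((0.518,0.146,0.0695),0)
c=bot.camera("wrist"); cv2.imwrite("pics/w1.png",c["img"]); print(c["xyz"],c["attitude"],c["vfov"])
print([np.round(proj(c,p),0) for p in((.518,.145,.088),(.52,-.002,.07))])
```

```text
t 2.33 tool shift mm [  9.4 -64.6 128.3] turn 0.109 pose [0.5166 0.0733 0.1937] [-1.7659e+02  4.0000e-02  6.2700e+00] F [ 0.4 -0.2  0.8]
[0.58683138 0.07255914 0.33634389] [164.11858669   3.41237566 -83.81913139] 66.30615965778149
[array([203., 193.]), array([381., 206.])]
```

View pics/w1.png

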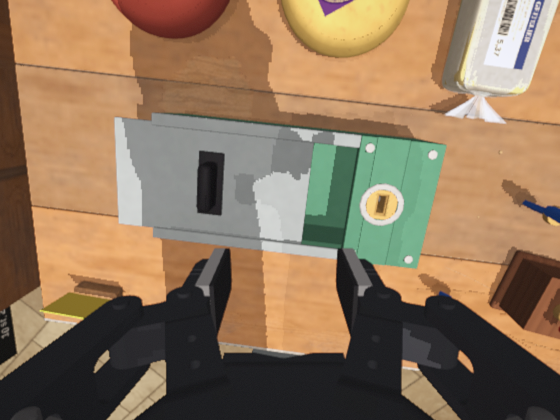

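The wrist view shows the bar at (209,183) and the keyway at (382,206). The arm lagged and tilted, so I check the joints.

Run:
```python
from h import *
o=bot.get_obs(); print(o["q"].round(1),o["qd"].round(1)); to((0.518,0.146,0.14),0)
```

```text
[  6.4   0.8   1.   90.5   3.5 179.9] [-1.7 -1.1 -0.7  4.1 -1.6 -0. ]
t 2.38 tool shift mm [  8.7 -67.1  53.4] turn 0.112 pose [0.5174 0.0752 0.1893] [-176.49    0.27    6.42] F [-2.9  0.7 -4.5]
```

Request:
play_rows(
  steps=[
    [[0,0,0,0],[0,0,0,0],[0,0,0,0],[0,0,0,0],[0,0,0,0]],
  ],
)

```text
time: 2.8
ee_pos: [0.5161, 0.072, 0.196]
tcp_rot: [-176.6, -0.1, 6.2]
wrist_force: [-0.3, -0.6, 0.6]
opening: 0.0501
grasp_force: 0.0
```

Run:
```python
from h import *
o=bot.get_obs(); print(o["q"].round(1),o["qd"].round(1)); to((0.518,0.146,0.14),0)
c=bot.camera("wrist"); print([np.round(proj(c,p),0) for p in((.518,.145,.088),(.52,-.002,.07))])
h=cv2.inRange(cv2.cvtColor(c["img"],cv2.COLOR_BGR2HSV),(0,0,0),(180,255,45)); h[240:]=0
cs=cv2.findContours(h,cv2.RETR_EXTERNAL,cv2.CHAIN_APPROX_NONE)[0]
for k in cs:
    if cv2.contourArea(k)>300: print(cv2.minAreaRect(k))
```

```text
[  6.1   0.3   1.3  90.9   3.4 179.9] [ 0.2  0.1 -0.2 -0.2  0.1  0. ]
t 2.8 tool shift mm [  9.7 -70.   60.3] turn 0.107 pose [0.5161 0.072  0.196 ] [-1.7663e+02 -7.0000e-02  6.1500e+00] F [-0.3 -0.6  0.6]
[array([203., 192.]), array([379., 205.])]
((208.62217712402344, 181.9344024658203), (24.54361915588379, 61.16878128051758), 2.726310968399048)
```

Request:
play_rows(
  steps=[
    [[0,0,0,-0.12],[0,0,0,-0.12],[0,0,0,-0.12],[0,0,0,-0.12],[0,0,0,-0.12]],
  ],
)

```text
time: 3.27
ee_pos: [0.5161, 0.0721, 0.1954]
tcp_rot: [-177.2, -1.9, 40.8]
wrist_force: [0.4, -0.7, 0.3]
opening: 0.0499
grasp_force: 0.0
```

Run:
```python
from h import *
o=bot.get_obs(); print(o["q"].round(1),o["qd"].round(1)); to((0.518,0.146,0.14),180)
```

```text
[  6.1   0.3   1.2  90.9   3.4 145.2] [ -0.1   0.1  -0.1  -0.    0.  -81.9]
t 3.27 tool shift mm [ 47.9 -51.8  59.6] turn -2.429 pose [0.5161 0.0721 0.1954] [-177.23   -1.93   40.84] F [ 0.4 -0.7  0.3]
```

The tilt is now frozen into the commanded pose, because q6 ran onto its limit. I'll unwind to the opposite q6 limit, which should tilt it back the other way.

Request:
play_rows(
  steps=[
    [[0,0,0,-0.124],[0,0,0,-0.124],[0,0,0,-0.124],[0,0,0,-0.124],[0,0,0,-0.124]],
  ],
)

```text
time: 3.68
ee_pos: [0.516, 0.0721, 0.1954]
tcp_rot: [-178.9, -3.2, 76.4]
wrist_force: [-0.3, 0.6, 1.1]
opening: 0.0496
grasp_force: 0.0
```

Request:
play_rows(
  steps=[
    [[0,0,0,-0.124],[0,0,0,-0.124],[0,0,0,-0.124],[0,0,0,-0.124],[0,0,0,-0.124]],
  ],
)

```text
time: 4.1
ee_pos: [0.5161, 0.0721, 0.1954]
tcp_rot: [179.1, -3.2, 112.0]
wrist_force: [-0.3, -0.1, -0.1]
opening: 0.0497
grasp_force: 0.0
```

Request:
play_rows(
  steps=[
    [[0,0,0,-0.124],[0,0,0,-0.124],[0,0,0,-0.124],[0,0,0,-0.124],[0,0,0,-0.124]],
  ],
)

```text
time: 4.52
ee_pos: [0.5161, 0.0721, 0.1954]
tcp_rot: [177.4, -2.1, 147.5]
wrist_force: [-0.4, 0.1, -0.1]
opening: 0.0501
grasp_force: 0.0
```

Request:
play_rows(
  steps=[
    [[0,0,0,-0.124],[0,0,0,-0.124],[0,0,0,-0.124],[0,0,0,-0.124],[0,0,0,-0.124]],
  ],
)

```text
time: 4.93
ee_pos: [0.5161, 0.0721, 0.1954]
tcp_rot: [176.6, -0.2, -177.0]
wrist_force: [0.3, 0.0, -0.2]
opening: 0.0499
grasp_force: 0.0
```

Request:
play_rows(
  steps=[
    [[0,0,0,-0.124],[0,0,0,-0.124],[0,0,0,-0.124],[0,0,0,-0.124],[0,0,0,-0.124]],
  ],
)

```text
time: 5.35
ee_pos: [0.5161, 0.0721, 0.1954]
tcp_rot: [177.2, 1.8, -141.5]
wrist_force: [-0.2, 0.5, -0.5]
opening: 0.0498
grasp_force: 0.0
```

Request:
play_rows(
  steps=[
    [[0,0,0,-0.124],[0,0,0,-0.124],[0,0,0,-0.124],[0,0,0,-0.124],[0,0,0,-0.124]],
  ],
)

```text
time: 5.77
ee_pos: [0.5161, 0.0721, 0.1954]
tcp_rot: [178.7, 3.1, -106.0]
wrist_force: [-0.7, -0.8, -0.3]
opening: 0.05
grasp_force: 0.0
```

Request:
play_rows(
  steps=[
    [[0,0,0,-0.124],[0,0,0,-0.124],[0,0,0,-0.124],[0,0,0,-0.124],[0,0,0,-0.124]],
  ],
)

```text
time: 6.18
ee_pos: [0.516, 0.0721, 0.1954]
tcp_rot: [-179.2, 3.3, -70.4]
wrist_force: [-1.1, 0.4, 0.1]
opening: 0.05
grasp_force: 0.0
```

Request:
play_rows(
  steps=[
    [[0,0,0,-0.124],[0,0,0,-0.124],[0,0,0,-0.124],[0,0,0,-0.124],[0,0,0,-0.124]],
  ],
)

```text
time: 6.6
ee_pos: [0.516, 0.0721, 0.1954]
tcp_rot: [-177.4, 2.2, -34.9]
wrist_force: [-0.3, -0.1, -0.4]
opening: 0.0501
grasp_force: 0.0
```

Request:
play_rows(
  steps=[
    [[0,0,0,-0.124],[0,0,0,-0.124],[0,0,0,-0.124],[0,0,0,-0.124],[0,0,0,-0.06]],
  ],
)

```text
time: 7.02
ee_pos: [0.5161, 0.0721, 0.1954]
tcp_rot: [-176.7, 0.5, -3.0]
wrist_force: [-0.2, -0.6, 0.1]
opening: 0.0501
grasp_force: 0.0
```

Run:
```python
from h import *
o=bot.get_obs(); print(o["q"].round(1),o["qd"].round(1)); to((0.518,0.0,0.196),360)
```

```text
[   6.1    0.3    1.2   90.9    3.4 -170.9] [ -0.   -0.    0.   -0.1  -0.  -35.4]
t 7.02 tool shift mm [ 5.7 71.8 -4.8] turn -6.335 pose [0.5161 0.0721 0.1954] [-176.67    0.52   -3.  ] F [-0.2 -0.6  0.1]
```

Request:
play_rows(
  steps=[
    [[0,0,0,-0.08],[0,0,0,-0.06],[0,0.03,0,0],[0,0.03,0,0],[0,0.03,0,0]],
  ],
)

```text
time: 7.43
ee_pos: [0.5203, 0.0202, 0.1905]
tcp_rot: [-178.4, 0.1, 1.3]
wrist_force: [0.3, 0.1, -0.1]
opening: 0.0495
grasp_force: 0.0
```

Run:
```python
from h import *
o=bot.get_obs(); print(o["q"].round(1),o["qd"].round(1)); to((0.518,0.0,0.196),360)
```

```text
[   1.3    0.4    0.8   90.5    1.6 -179.9] [-15.5   0.5  -1.1  -1.5  -7.9  -0.1]
t 7.43 tool shift mm [-2.8 20.  -6.1] turn -6.261 pose [0.5203 0.0202 0.1905] [-1.7836e+02  1.1000e-01  1.2700e+00] F [ 0.3  0.1 -0.1]
```

Request:
play_rows(
  steps=[
    [[0,0.02,0,0],[0,0,0,0],[0,0,0,0],[0,0,0,0],[0,0,0,0]],
  ],
)

```text
time: 7.85
ee_pos: [0.5207, 0.012, 0.1897]
tcp_rot: [-178.7, 0.1, 0.6]
wrist_force: [-0.1, 0.1, 0.1]
opening: 0.0499
grasp_force: 0.0
```

Run:
```python
from h import *
o=bot.get_obs(); print(o["q"].round(2),o["qd"].round(1)); to((0.518,0.0,0.196),360)
```

```text
[   0.62    0.43    0.74   90.44    1.28 -179.94] [ 0.2  0.   0.1 -0.1 -0.1  0. ]
t 7.85 tool shift mm [-2.8 11.8 -6.5] turn -6.273 pose [0.5207 0.012  0.1897] [-1.7872e+02  1.4000e-01  5.7000e-01] F [-0.1  0.1  0.1]
```

Request:
play_rows(
  steps=[
    [[0,0.03,0,0],[0,0.015,0,0],[0,0,0,0],[0,0,0,0],[0,0,0,0]],
  ],
)

```text
time: 8.27
ee_pos: [0.5211, -0.0107, 0.1888]
tcp_rot: [-179.7, 0.2, -1.4]
wrist_force: [-0.1, -0.9, -0.4]
opening: 0.0499
grasp_force: 0.0
```

Run:
```python
from h import *
o=bot.get_obs(); print(o["q"].round(2),o["qd"].round(1)); to((0.518,0.0,0.196),360)
```

```text
[  -1.34    0.5     0.71   90.36    0.3  -179.94] [ 0.2  0.   0.  -0.   0.   0.1]
t 8.27 tool shift mm [ -3.4 -10.6  -7.1] turn -6.307 pose [ 0.5211 -0.0107  0.1888] [-1.797e+02  1.500e-01 -1.390e+00] F [-0.1 -0.9 -0.4]
```

Request:
play_rows(
  steps=[
    [[0,0.014,0,0],[0,0,0,0.1245],[0,0,0,0.1245],[0,0,0,0.1245],[0,0,0,0.1245]],
  ],
)

```text
time: 8.68
ee_pos: [0.521, -0.0178, 0.1887]
tcp_rot: [179.9, 0.1, -30.9]
wrist_force: [-0.6, -0.4, -0.3]
opening: 0.0499
grasp_force: 0.0
```

Request:
play_rows(
  steps=[
    [[0,0,0,0.1245],[0,0,0,0.1245],[0,0,0,0.1245],[0,0,0,0.1245],[0,0,0,0.1245]],
  ],
)

```text
time: 9.1
ee_pos: [0.521, -0.0178, 0.1888]
tcp_rot: [179.8, 0.0, -66.5]
wrist_force: [0.8, -0.1, -0.2]
opening: 0.0503
grasp_force: 0.0
```

Request:
play_rows(
  steps=[
    [[0,0,0,0.1245],[0,0,0,0.1245],[0,0,0,0.1245],[0,0,0,0.1245],[0,0,0,0.1245]],
  ],
)

```text
time: 9.52
ee_pos: [0.521, -0.0178, 0.1888]
tcp_rot: [179.9, -0.1, -102.2]
wrist_force: [-0.1, 0.2, 0.1]
opening: 0.0499
grasp_force: 0.0
```

Request:
play_rows(
  steps=[
    [[0,0,0,0.1245],[0,0,0,0.1245],[0,0,0,0.1245],[0,0,0,0.1245],[0,0,0,0.1245]],
  ],
)

```text
time: 9.93
ee_pos: [0.521, -0.0178, 0.1888]
tcp_rot: [179.9, -0.1, -137.9]
wrist_force: [0.1, -0.3, -0.2]
opening: 0.0499
grasp_force: 0.0
```

Request:
play_rows(
  steps=[
    [[0,0,0,0.1245],[0,0,0,0.1245],[0,0,0,0.1245],[0,0,0,0.1245],[0,0,0,0.1245]],
  ],
)

```text
time: 10.35
ee_pos: [0.521, -0.0178, 0.1888]
tcp_rot: [-180.0, -0.2, -173.5]
wrist_force: [0.2, -0.2, -0.5]
opening: 0.0501
grasp_force: 0.0
```

Request:
play_rows(
  steps=[
    [[0,0,0,0.1245],[0,0.03,0,0],[0,0.03,0,0],[0,0.03,0,0],[0,0,0,0]],
  ],
)

```text
time: 10.77
ee_pos: [0.5214, 0.0759, 0.1886]
tcp_rot: [180.0, -0.2, 179.8]
wrist_force: [-0.1, 0.1, -0.1]
opening: 0.0503
grasp_force: 0.0
```

Run:
```python
from h import *
o=bot.get_obs(); print(o["q"].round(2),o["qd"].round(1)); to((0.518,0.145,0.0695),180)
c=bot.camera("wrist"); cv2.imwrite("pics/w2.png",c["img"]); print([np.round(proj(c,p),0) for p in((.518,.145,.088),(.52,-.002,.07))])
h=cv2.inRange(cv2.cvtColor(c["img"],cv2.COLOR_BGR2HSV),(0,0,0),(180,255,45)); h[240:]=0
cs=cv2.findContours(h,cv2.RETR_EXTERNAL,cv2.CHAIN_APPROX_NONE)[0]
for k in cs:
    if cv2.contourArea(k)>300: r=cv2.minAreaRect(k);print(r,ray(c,*r[0],.078))
```

```text
[8.250e+00 1.270e+00 1.470e+00 9.035e+01 6.000e-02 8.410e+00] [-3.4 -0.4 -0.5  0.3 -1.3 -5. ]
t 10.77 tool shift mm [  3.3  69.  119.2] turn -0.003 pose [0.5214 0.0759 0.1886] [ 1.7996e+02 -1.6000e-01  1.7984e+02] F [-0.1  0.1 -0.1]
[array([371., 201.]), array([190., 199.])]
((367.9747314453125, 200.90467834472656), (19.274890899658203, 52.08586883544922), 3.5763344764709473) [0.52033909 0.14518264 0.078     ]
```

View pics/w2.png

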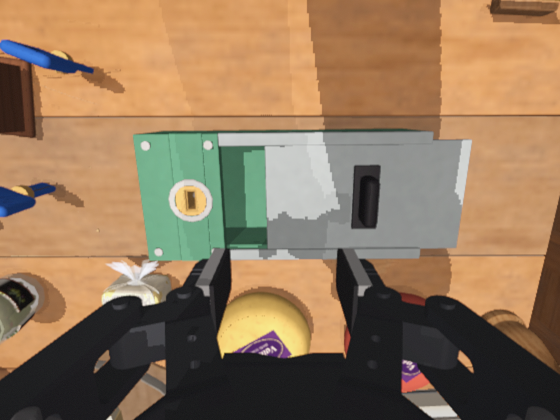

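Wrist view: the keyway at (190,200) matches its predicted pixel and the bar is at (368,200), giving world (0.520, 0.145). The tilt is gone. Now I descend and pinch.

Request:
play_rows(
  steps=[
    [[0.001,0.023,0.01,0],[0.001,0.023,0.02,0],[0,0.023,0.03,0],[0,0,0.03,0],[0,0,0.029,0]],
  ],
)

```text
time: 11.23
ee_pos: [0.5195, 0.1416, 0.0684]
tcp_rot: [-180.0, -0.1, 179.8]
wrist_force: [0.6, -0.5, -0.5]
opening: 0.0497
grasp_force: 0.0
```

Request:
play_rows(
  steps=[
    [[0,0,0,0],[0,0,0,0],[0,0,0,0],[0,0,0,0],[0,0,0,0]],
  ],
  gripper=0.0,
  squeeze=40,
)

```text
time: 11.65
ee_pos: [0.5204, 0.1411, 0.0718]
tcp_rot: [180.0, -0.0, 179.7]
wrist_force: [-2.7, -2.1, 5.6]
opening: 0.0111
grasp_force: 42.9
```

Request:
play_rows(
  steps=[
    [[0,0,0,0],[0,0,0,0],[0,0,0,0],[0,0,0,0],[0,0,0,0]],
  ],
)

```text
time: 12.07
ee_pos: [0.5204, 0.1411, 0.0718]
tcp_rot: [-180.0, 0.0, 179.7]
wrist_force: [-2.8, -2.4, 5.8]
opening: 0.0108
grasp_force: 43.0
```

Request:
play_rows(
  steps=[
    [[0,0,-0.0015,0],[0,-0.008,0,0],[0,-0.01,0,0],[0,-0.01,0,0],[0,0,0,0]],
  ],
)

```text
time: 12.48
ee_pos: [0.5198, 0.1114, 0.0719]
tcp_rot: [-179.9, -0.1, 179.6]
wrist_force: [-0.7, -4.6, 5.8]
opening: 0.0111
grasp_force: 42.8
```

Request:
play_rows(
  steps=[
    [[0,-0.003,0,0],[0,-0.002,0,0],[0,-0.002,0,0],[0,0,0,0],[0,0,0,0]],
  ],
)

```text
time: 12.9
ee_pos: [0.5192, 0.1088, 0.0718]
tcp_rot: [179.7, -0.2, 179.8]
wrist_force: [-4.1, 15.1, 6.3]
opening: 0.0109
grasp_force: 43.0
```

Request:
play_rows(
  steps=[
    [[0,-0.002,0,0],[0,0,0,0],[0,0,0,0],[0,0,0,0],[0,0,0,0]],
  ],
)

```text
time: 13.32
ee_pos: [0.519, 0.1087, 0.0719]
tcp_rot: [179.5, -0.2, 179.9]
wrist_force: [-4.9, 24.9, 5.6]
opening: 0.0111
grasp_force: 43.1
```

Run:
```python
from h import *
c=bot.camera("top"); s=bot.camera("scene")
a=cv2.resize(c["img"][185:250,195:335],None,fx=4,fy=4,interpolation=cv2.INTER_CUBIC)
b=cv2.resize(s["img"][190:280,190:330],None,fx=4,fy=4,interpolation=cv2.INTER_CUBIC)
cv2.imwrite("pics/crop2.png",cv2.resize(np.vstack([a,b]),None,fx=.95,fy=.95))
```

```text
(no output)
```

View pics/crop2.png

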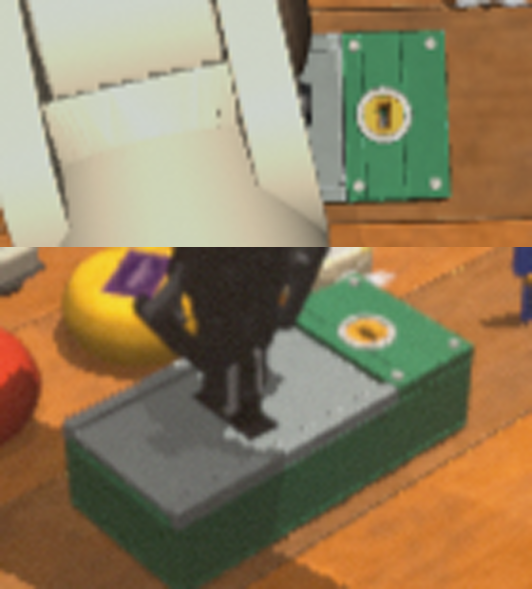

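The crops show the lid butted against the lock block with no gap (top crop x≈343, scene crop along (300,325)–(395,385)). I release and go over to the key.

Request:
play_rows(
  steps=[
    [[0,0,0,0],[0,0,0,0],[0,0,0,0],[0,0,-0.01,0],[0,0,-0.03,0]],
  ],
  gripper=0.034,
)

```text
time: 13.83
ee_pos: [0.5173, 0.1036, 0.108]
tcp_rot: [-179.9, -0.5, 179.7]
wrist_force: [-0.1, 0.3, -0.3]
opening: 0.0336
grasp_force: 0.0
```

Request:
play_rows(
  steps=[
    [[0,0,-0.03,0],[0,-0.015,-0.03,0],[0.009,-0.03,-0.03,0],[0.009,-0.03,0,0],[0.009,-0.03,0,0]],
  ],
)

```text
time: 14.25
ee_pos: [0.4928, -0.0005, 0.2028]
tcp_rot: [-180.0, 0.1, 179.7]
wrist_force: [1.0, 0.2, -0.5]
opening: 0.0339
grasp_force: 0.0
```

Request:
play_rows(
  steps=[
    [[0.009,-0.03,0,0],[0.009,-0.03,0,0],[0.009,-0.03,0,0],[0.009,-0.03,0,0],[0.009,-0.03,0,0]],
  ],
)

```text
time: 14.67
ee_pos: [0.4457, -0.1507, 0.2011]
tcp_rot: [-180.0, -0.1, 179.7]
wrist_force: [1.5, -0.6, -0.6]
opening: 0.0341
grasp_force: 0.0
```

Request:
play_rows(
  steps=[
    [[0.009,-0.03,0,0],[0.007,-0.013,0,0.08],[0,0,0,0.09],[0,0,0,0.09],[0,0,0,0]],
  ],
  gripper=0.05,
)

```text
time: 15.08
ee_pos: [0.43, -0.1927, 0.201]
tcp_rot: [-179.9, -0.1, 164.5]
wrist_force: [-0.6, 0.2, 0.5]
opening: 0.0502
grasp_force: 0.0
```

Run:
```python
from h import *
o=bot.get_obs(); print(o["q"].round(2)); to((0.4315,-0.197,0.059),165)
c=bot.camera("wrist"); cv2.imwrite("pics/w3.png",c["img"]); print([np.round(proj(c,p),0) for p in((.4315,-.197,.096),(.43,-.193,.05))])
h=cv2.cvtColor(c["img"],cv2.COLOR_BGR2HSV); m=cv2.inRange(h,(0,170,60),(6,255,255))
cs=cv2.findContours(m,cv2.RETR_EXTERNAL,cv2.CHAIN_APPROX_NONE)[0]
for k in cs:
    if cv2.contourArea(k)>200: r=cv2.minAreaRect(k);print(r,ray(c,*r[0],.096),cv2.boxPoints(r).round(0).tolist())
```

```text
[-2.408e+01 -6.190e+00 -4.360e+00  9.195e+01 -9.000e-02 -8.550e+00]
t 15.08 tool shift mm [ -2.9  -3.6 142. ] turn -0.009 pose [ 0.43   -0.1927  0.201 ] [-1.7993e+02 -1.3000e-01  1.6446e+02] F [-0.6  0.2  0.5]
[array([279., 208.]), array([283., 191.])]
((278.5260314941406, 204.86614990234375), (48.243507385253906, 13.235709190368652), 82.56858825683594) [ 0.429367   -0.19643923  0.096     ] [[269.0, 182.0], [282.0, 180.0], [288.0, 228.0], [275.0, 230.0]]
```

View pics/w3.png

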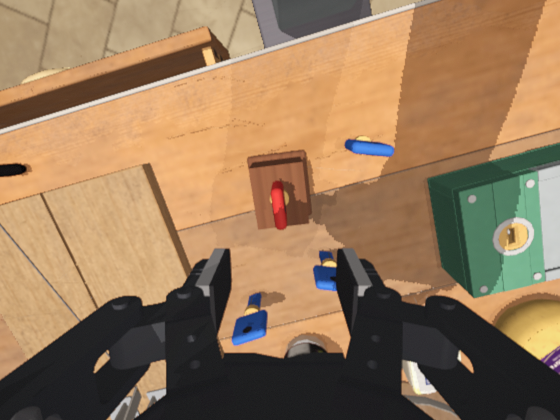

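The wrist view shows the red bow at (278,205) in the stand, turned about 7° from the image vertical, so my tool yaw is off by that much. I'll work it out.

Run:
```python
from h import *
c=bot.camera("wrist")
h=cv2.cvtColor(c["img"],cv2.COLOR_BGR2HSV); m=cv2.inRange(h,(0,120,60),(6,255,255)); m[:, :240]=0;m[:,320:]=0; m[:150]=0;m[250:]=0
for v in range(176,234,4):
    u=np.nonzero(m[v])[0]
    if len(u): print(v,u.min(),u.max(), ray(c,u.mean(),v,.096).round(4))
s=lambda a,b,z:(lambda d:np.degrees(np.arctan2(d[1],d[0])))(ray(c,*b,z)-ray(c,*a,z))
print("edge yaws",s((250,165),(258,229),.05),s((303,160),(312,222),.05), [ray(c,*p,.05).round(4) for p in((250,165),(303,160),(312,222),(258,229))])
t=bot.camera("top"); h=cv2.cvtColor(t["img"],cv2.COLOR_BGR2HSV)
print(c["xyz"],c["cx"],c["cy"])
```

```text
184 272 282 [ 0.4128 -0.1927  0.096 ]
188 271 282 [ 0.4158 -0.194   0.096 ]
192 270 282 [ 0.4188 -0.1952  0.096 ]
196 271 282 [ 0.4221 -0.1957  0.096 ]
200 272 283 [ 0.4254 -0.1958  0.096 ]
204 272 283 [ 0.4286 -0.1967  0.096 ]
208 272 285 [ 0.432  -0.1969  0.096 ]
212 273 285 [ 0.4354 -0.1974  0.096 ]
216 273 286 [ 0.4387 -0.1979  0.096 ]
220 274 286 [ 0.4421 -0.1984  0.096 ]
224 274 286 [ 0.4454 -0.1993  0.096 ]
228 277 283 [ 0.4488 -0.2002  0.096 ]
edge yaws -9.756686992843392 -6.069890006828918 [array([ 0.3982, -0.2153,  0.05  ]), array([ 0.4066, -0.1673,  0.05  ]), array([ 0.4667, -0.1737,  0.05  ]), array([ 0.4599, -0.2259,  0.05  ])]
[ 0.3639935  -0.17401711  0.34395344] 283.28862927788794 205.91738318978753
```

Request:
play_rows(
  steps=[
    [[0,0,0,-0.122],[-0.001,-0.002,0.02,0],[-0.001,-0.002,0.025,0],[0,0,0.025,0],[0,0,0,0]],
  ],
)

```text
time: 15.65
ee_pos: [0.4298, -0.1952, 0.126]
tcp_rot: [179.9, -0.5, 171.9]
wrist_force: [-0.1, 0.5, -0.8]
opening: 0.05
grasp_force: 0.0
```

Run:
```python
from h import *
to((0.4315,-0.1968,0.062),171.5)
c=bot.camera("wrist")
h=cv2.cvtColor(c["img"],cv2.COLOR_BGR2HSV); m=cv2.inRange(h,(0,120,60),(6,255,255)); m[:, :230]=0;m[:,330:]=0; m[:120]=0;m[320:]=0
P=[]
for v in range(150,318,6):
    u=np.nonzero(m[v])[0]
    if len(u)>5: P.append(ray(c,u.mean(),v,.096)); print(v,u.min(),u.max(), P[-1].round(4))
cv2.imwrite("pics/w4.png",c["img"])
```

```text
t 15.65 tool shift mm [-2.5 -1.4 64. ] turn 0.007 pose [ 0.4298 -0.1952  0.126 ] [179.94  -0.5  171.93] F [-0.1  0.5 -0.8]
204 274 286 [ 0.4087 -0.1939  0.096 ]
210 273 287 [ 0.4121 -0.1944  0.096 ]
216 272 287 [ 0.4156 -0.1952  0.096 ]
222 272 287 [ 0.4191 -0.1957  0.096 ]
228 272 287 [ 0.4227 -0.1962  0.096 ]
234 271 288 [ 0.4263 -0.1967  0.096 ]
240 271 288 [ 0.4299 -0.1973  0.096 ]
246 271 288 [ 0.4336 -0.1978  0.096 ]
252 271 288 [ 0.4373 -0.1983  0.096 ]
258 272 288 [ 0.4411 -0.1986  0.096 ]
264 272 287 [ 0.4449 -0.1995  0.096 ]
270 275 284 [ 0.4487 -0.2     0.096 ]
```

View pics/w4.png

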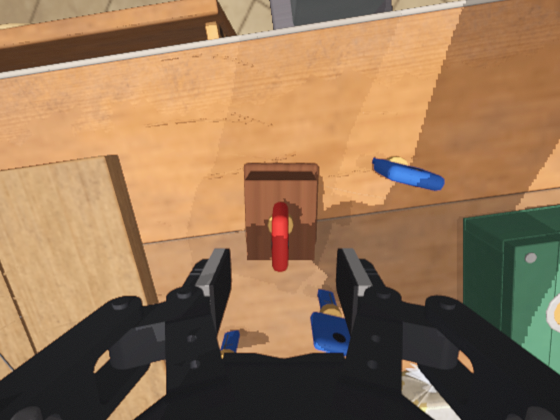

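The wrist view shows the red bow upright at (280,237), aligned with the image, yaw ≈171.7°. I descend and grip.

Request:
play_rows(
  steps=[
    [[-0.001,-0.001,0.015,0],[0,-0.001,0.015,0],[0,0,0.015,0],[0,0,0.012,0],[0,0,0.006,0]],
  ],
)

```text
time: 16.12
ee_pos: [0.4323, -0.1982, 0.0673]
tcp_rot: [-180.0, -0.2, 171.8]
wrist_force: [-0.5, 0.1, 0.2]
opening: 0.0501
grasp_force: 0.0
```

Request:
play_rows(
  steps=[
    [[0,0,0,0],[0,0,0,0],[0,0,0,0],[0,0,0,0],[0,0,0,0]],
  ],
  gripper=0.0,
  squeeze=60,
)

```text
time: 16.53
ee_pos: [0.4328, -0.1985, 0.0684]
tcp_rot: [-179.9, -0.1, 171.8]
wrist_force: [-0.2, 1.0, 4.2]
opening: 0.0092
grasp_force: 62.0
```

Request:
play_rows(
  steps=[
    [[0,0,0,0],[0,0,0,0],[0,0,0,0],[0,0,0,0],[0,0,0,0]],
  ],
)

```text
time: 16.95
ee_pos: [0.4327, -0.1985, 0.0684]
tcp_rot: [-179.9, -0.1, 171.8]
wrist_force: [-0.2, 1.1, 6.3]
opening: 0.0092
grasp_force: 62.2
```

Request:
play_rows(
  steps=[
    [[0,0,-0.01,0],[0,0,-0.02,0],[0,0,-0.025,0],[0,0,-0.025,0],[0,0,-0.02,0]],
  ],
)

```text
time: 17.37
ee_pos: [0.4325, -0.1983, 0.1698]
tcp_rot: [-179.9, -0.1, 171.8]
wrist_force: [0.4, 1.0, -0.1]
opening: 0.009
grasp_force: 61.3
```

Request:
play_rows(
  steps=[
    [[0,0,0,-0.072],[0,0,0,-0.072],[-0.012,0.027,0,0],[-0.012,0.027,0,0],[-0.012,0.027,0,0]],
  ],
)

```text
time: 17.78
ee_pos: [0.4686, -0.1166, 0.168]
tcp_rot: [-180.0, -0.1, 179.9]
wrist_force: [0.1, -0.2, -0.3]
opening: 0.0088
grasp_force: 61.4
```

Request:
play_rows(
  steps=[
    [[-0.012,0.027,0,0],[-0.012,0.027,0,0],[-0.012,0.027,0,0],[-0.012,0.027,0,0],[0,0,0,0]],
  ],
)

```text
time: 18.2
ee_pos: [0.5177, -0.0056, 0.1673]
tcp_rot: [179.9, -0.1, -179.8]
wrist_force: [0.4, -0.7, -0.6]
opening: 0.0087
grasp_force: 61.4
```

Run:
```python
from h import *
to((0.520,-0.002,0.1224),180)
c=bot.camera("wrist"); s=bot.camera("scene")
a=cv2.resize(c["img"][140:330,200:360],None,fx=3,fy=3,interpolation=cv2.INTER_CUBIC)
b=cv2.resize(s["img"][130:257,240:347],None,fx=4.5,fy=4.5,interpolation=cv2.INTER_CUBIC)[:570]
b=b[:,:310] if b.shape[1]<310 else b
H=min(len(a),len(b)); cv2.imwrite("pics/crop3.png",np.hstack([a[:H],b[:H,80:400]]))
z=bot.get_obs()["ee_pos"][2]
h=cv2.cvtColor(c["img"],cv2.COLOR_BGR2HSV); m=cv2.inRange(h,(0,120,60),(6,255,255)); m[:, :230]=0;m[:,330:]=0; m[:120]=0;m[330:]=0
for v in range(150,328,8):
    u=np.nonzero(m[v])[0]
    if len(u)>5: print(v,u.min(),u.max(), ray(c,u.mean(),v,z+.0276).round(4))
```

```text
t 18.2 tool shift mm [-2.5  3.5 44.9] turn -6.279 pose [ 0.5177 -0.0056  0.1673] [ 1.7995e+02 -1.3000e-01 -1.7978e+02] F [ 0.4 -0.7 -0.6]
230 275 291 [ 0.4911 -0.0057  0.1949]
238 273 293 [ 0.4944 -0.0057  0.1949]
246 272 295 [ 0.4977 -0.0055  0.1949]
254 272 295 [ 0.5011 -0.0055  0.1949]
262 271 295 [ 0.5045 -0.0057  0.1949]
270 272 294 [ 0.5079 -0.0057  0.1949]
278 272 294 [ 0.5114 -0.0057  0.1949]
286 272 294 [ 0.515  -0.0057  0.1949]
294 272 294 [ 0.5186 -0.0057  0.1949]
302 272 294 [ 0.5223 -0.0057  0.1949]
310 272 294 [ 0.526  -0.0057  0.1949]
318 272 294 [ 0.5298 -0.0057  0.1949]
326 277 289 [ 0.5336 -0.0057  0.1949]
```

View pics/crop3.png

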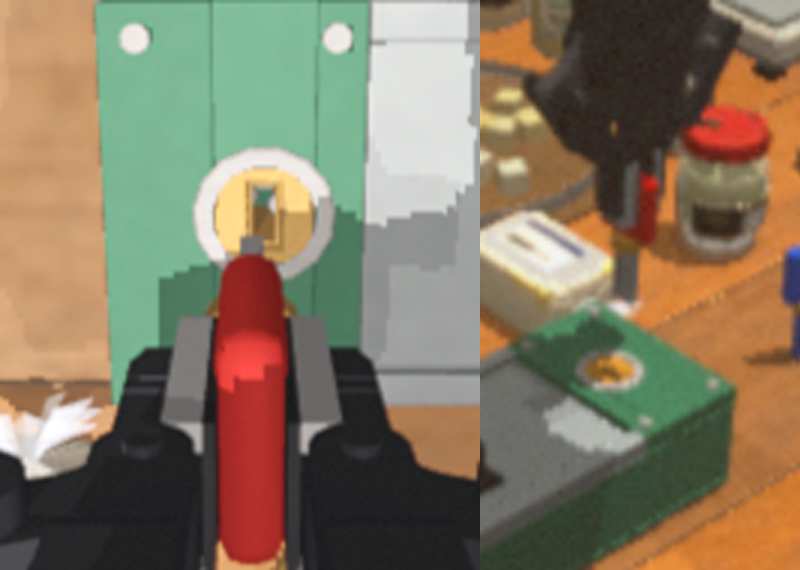

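The crops show the key gripped straight, the blade tip at wrist px (283,221), and the keyway centre at (287.7,210.7), aligned with it. I compute the shift in the same camera.

Run:
```python
from h import *
c=bot.camera("wrist")
for p in((287.7,210.7),(275,205)): print(ray(c,*p,.07).round(4))
h=cv2.cvtColor(c["img"],cv2.COLOR_BGR2HSV)
# white ring of lock
m=cv2.inRange(h,(0,0,150),(180,60,255)); m[:185]=0;m[240:]=0;m[:,:255]=0;m[:,315:]=0
p=np.argwhere(m)[:,::-1]; print("ring bbox",p.min(0),p.max(0))
for L in [((97,0),(112,400)),((370,0),(362,300))]:
    a,b=[ray(c,200+q[0]/3,140+q[1]/3,.07) for q in L]; d=b-a; print("box edge yaw",np.degrees(np.arctan2(d[1],d[0])),a[:2],b[:2])
t=bot.camera("top")["img"]
o=bot.get_obs();print(o["ee_pos"],o["tcp_rot"])
```

```text
[ 0.5194 -0.005   0.07  ]
[ 0.5148 -0.0149  0.07  ]
ring bbox [268 190] [314 234]
box edge yaw -0.20332173873110898 [ 0.4652623  -0.04593333] [ 0.57339283 -0.04631705]
box edge yaw 0.4430076730891737 [0.46518241 0.02091919] [0.54383468 0.02152733]
[ 0.51610918 -0.00972102  0.16738732] [-1.79971539e+02 -1.59968599e-01 -1.79977425e+02]
```

Request:
play_rows(
  steps=[
    [[-0.006,0.008,0,0],[0,0,0,0],[0,0,0,0],[0,0,0,0],[0,0,0,0]],
  ],
)

```text
time: 18.82
ee_pos: [0.5222, -0.0016, 0.1671]
tcp_rot: [-180.0, -0.2, -180.0]
wrist_force: [-0.9, 0.7, -0.9]
opening: 0.0092
grasp_force: 61.4
```

Run:
```python
from h import *
o=bot.get_obs();print(o["ee_pos"],o["tcp_rot"],o["qd"].round(1))
c=bot.camera("wrist"); cv2.imwrite("pics/w5.png",c["img"])
w2=cv2.imread("pics/w2.png")
def brass(img,u0,u1,v0,v1):
    h=cv2.cvtColor(img,cv2.COLOR_BGR2HSV); m=cv2.inRange(h,(14,90,60),(32,255,255))
    M=np.zeros_like(m);M[v0:v1,u0:u1]=m[v0:v1,u0:u1]
    k=max(cv2.findContours(M,cv2.RETR_EXTERNAL,cv2.CHAIN_APPROX_NONE)[0],key=cv2.contourArea)
    return cv2.boundingRect(k),cv2.minEnclosingCircle(k)
print("w2",brass(w2,165,215,175,225))
print("now",brass(c["img"],255,320,185,240))
(x,y,w,h),_=brass(c["img"],255,320,185,240)
print("y of axis",ray(c,x+w/2-.5,y+h/2,.07), "top", ray(c,x+w/2-.5,y,.07),"L/R",ray(c,x,y+h/2,.07),ray(c,x+w-1,y+h/2,.07))
z=o["ee_pos"][2]
hh=cv2.cvtColor(c["img"],cv2.COLOR_BGR2HSV); m=cv2.inRange(hh,(0,120,60),(6,255,255)); m[:, :230]=0;m[:,330:]=0; m[:120]=0;m[340:]=0
for v in range(280,338,6):
    u=np.nonzero(m[v])[0]
    if len(u)>1: print(v,u.min(),u.max(), ray(c,u.mean(),v,z+.0276).round(4))
t=bot.camera("top"); print("top",brass(t["img"],280,312,200,230))
```

```text
[ 0.52224638 -0.00156457  0.16705899] [-1.79983919e+02 -1.59346049e-01 -1.79995205e+02] [ 0.1  0.  -0.  -0.  -0.   0. ]
w2 ((175, 186, 31, 30), ((190.25369262695312, 200.30296325683594), 16.015743255615234))
now ((266, 191, 34, 31), ((282.8021545410156, 206.07554626464844), 16.929967880249023))
y of axis [ 0.52176958 -0.00215443  0.07      ] top [ 0.50942692 -0.00212843  0.07      ] L/R [ 0.52175183 -0.01496712  0.07      ] [0.52178733 0.01065798 0.07      ]
280 272 294 [ 0.5169 -0.0016  0.1947]
286 272 294 [ 0.5196 -0.0016  0.1947]
292 272 294 [ 0.5223 -0.0016  0.1947]
298 273 294 [ 0.525  -0.0014  0.1947]
304 272 294 [ 0.5278 -0.0016  0.1947]
310 272 294 [ 0.5306 -0.0016  0.1947]
316 272 294 [ 0.5335 -0.0017  0.1947]
322 275 292 [ 0.5363 -0.0015  0.1947]Traceback (most recent call last):
  File "<stdin>", line 19, in <module>
  File "<stdin>", line 8, in brass
ValueError: max() iterable argument is empty
```

Request:
play_rows(
  steps=[
    [[-0.001,-0.0005,0.01,0],[0,0,0.014,0],[0,0,0.014,0],[0,0,0,0],[0,0,0,0]],
  ],
)

```text
time: 19.33
ee_pos: [0.5226, -0.0019, 0.1282]
tcp_rot: [-180.0, -0.3, -180.0]
wrist_force: [0.1, -0.2, -0.1]
opening: 0.009
grasp_force: 61.4
```

Run:
```python
from h import *
o=bot.get_obs();print(o["ee_pos"],o["wrist_force"].round(1))
c=bot.camera("wrist"); s=bot.camera("scene")
x=o["ee_pos"][0]
for q in ((.5195,-.002,.07),(.522,-.002,.07)): print("scene keyway",np.round(proj(s,q),1),"wrist",np.round(proj(c,q),1))
for dx in(0,-.0025): print("tip",np.round(proj(s,(x+dx,o["ee_pos"][1],o["ee_pos"][2]-.0524)),1))
u,v=[int(k) for k in proj(s,(.52,-.002,.075))]; print(u,v)
b=cv2.resize(s["img"][v-35:v+30,u-33:u+33],None,fx=6,fy=6,interpolation=cv2.INTER_CUBIC)
a=cv2.resize(c["img"][170:300,240:320],None,fx=3,fy=3,interpolation=cv2.INTER_CUBIC)
cv2.imwrite("pics/crop4.png",np.hstack([a,b])); print(a.shape,b.shape)
```

```text
[ 0.52264661 -0.00185514  0.12815612] [ 0.1 -0.2 -0.1]
scene keyway [286.8 212.1] wrist [283.  218.9]
scene keyway [286.1 211.6] wrist [283.  222.5]
tip [286.  209.6]
tip [286.7 210.1]
286 210
(390, 240, 3) (390, 396, 3)
```

View pics/crop4.png

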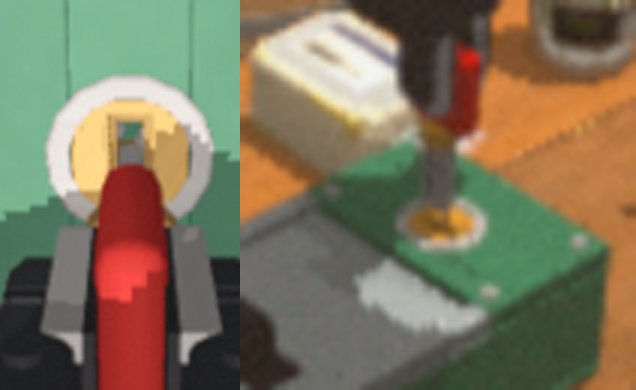

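The blade is over the keyway in both views: wrist crop blade (130,150) in the hole at (130,130), scene crop blade at u≈439 against ring centre 442. I go down gently, watching the force.

Request:
play_rows(
  steps=[
    [[0,0,0.003,0],[0,0,0.003,0],[0,0,0.002,0],[0,0,0.002,0],[0,0,0,0]],
  ],
)

```text
time: 19.85
ee_pos: [0.5238, -0.0017, 0.1207]
tcp_rot: [-180.0, -0.0, -180.0]
wrist_force: [-1.6, -0.6, 11.2]
opening: 0.0087
grasp_force: 63.4
```

Request:
play_rows(
  steps=[
    [[0,0,0.001,0],[0,0,0.001,0],[0,0,0.001,0],[0,0,0.001,0],[0,0,0,0]],
  ],
)

```text
time: 20.27
ee_pos: [0.5244, -0.0018, 0.1199]
tcp_rot: [-180.0, 0.2, -180.0]
wrist_force: [-8.8, 0.2, 32.3]
opening: 0.009
grasp_force: 66.6
```

Contact with the rim: Fx −8.8 says the key is too far in +x. I back off and shift −x.

Request:
play_rows(
  steps=[
    [[0,0,-0.006,0],[0,0,-0.002,0],[0.0017,0,0,0],[0,0,0.003,0],[0,0,0,0]],
  ],
)

```text
time: 20.68
ee_pos: [0.521, -0.0018, 0.1188]
tcp_rot: [-180.0, -0.2, -180.0]
wrist_force: [-1.0, -0.2, -0.2]
opening: 0.0088
grasp_force: 61.6
```

Request:
play_rows(
  steps=[
    [[0,0,0.001,0],[0,0,0.001,0],[0,0,0.001,0],[0,0,0,0],[0,0,0,0]],
  ],
)

```text
time: 21.1
ee_pos: [0.5215, -0.0018, 0.1169]
tcp_rot: [-180.0, -0.2, -180.0]
wrist_force: [-0.7, -0.2, 0.7]
opening: 0.0091
grasp_force: 61.6
```

It's in the mouth (z 0.117, no force). I go on to the pins.

Request:
play_rows(
  steps=[
    [[0,0,0.002,0],[0,0,0.002,0],[0,0,0.002,0],[0,0,0.002,0],[0,0,0,0]],
  ],
)

```text
time: 21.52
ee_pos: [0.5214, -0.0021, 0.1087]
tcp_rot: [-179.9, -0.2, -180.0]
wrist_force: [-0.3, -3.0, -0.7]
opening: 0.0089
grasp_force: 61.3
```

Request:
play_rows(
  steps=[
    [[0,0,0.002,0],[0,0,0.002,0],[0,0,0.001,0],[0,0,0,0],[0,0,0,0]],
  ],
)

```text
time: 21.93
ee_pos: [0.5214, -0.0018, 0.1036]
tcp_rot: [-180.0, -0.2, -180.0]
wrist_force: [-0.5, -2.4, -2.1]
opening: 0.0094
grasp_force: 61.2
```

Request:
play_rows(
  steps=[
    [[0,0,0.002,0],[0,0,0.002,0],[0,0,0.002,0],[0,0,0.002,0],[0,0,0,0]],
  ],
  squeeze=90,
)

```text
time: 22.35
ee_pos: [0.5214, -0.0015, 0.0957]
tcp_rot: [180.0, -0.2, -180.0]
wrist_force: [1.0, -0.7, -4.0]
opening: 0.0084
grasp_force: 91.0
```

Request:
play_rows(
  steps=[
    [[0,0,0.002,0],[0,0,0.002,0],[0,0,0.002,0],[0,0,0.001,0],[0,0,0,0]],
  ],
)

```text
time: 22.77
ee_pos: [0.5214, -0.0016, 0.0886]
tcp_rot: [180.0, -0.2, -180.0]
wrist_force: [-0.3, 1.3, -0.7]
opening: 0.0084
grasp_force: 91.1
```

Request:
play_rows(
  steps=[
    [[0,0,0.001,0],[0,0,0.001,0],[0,0,0.001,0],[0,0,0,0],[0,0,0,0]],
  ],
)

```text
time: 23.18
ee_pos: [0.5216, -0.0016, 0.0884]
tcp_rot: [180.0, -0.0, -180.0]
wrist_force: [-9.3, 0.1, 19.4]
opening: 0.0083
grasp_force: 94.5
```

Request:
play_rows(
  steps=[
    [[0,0,0.001,0],[0,0,0.001,0],[0,0,0,0],[0,0,0,0],[0,0,0,0]],
  ],
)

```text
time: 23.6
ee_pos: [0.5217, -0.0016, 0.0882]
tcp_rot: [180.0, 0.0, -180.0]
wrist_force: [-12.5, 1.4, 33.7]
opening: 0.0084
grasp_force: 96.8
```

The collar has seated (0.0882 as predicted, 34 N). I ease the push and turn clockwise, shifting to keep the lock axis as the centre of rotation.

Request:
play_rows(
  steps=[
    [[0,0,-0.004,0],[0,-0.0002,0,0.08],[0,-0.0002,0,0.1],[0,-0.0002,0,0.1],[0,-0.0002,0,0.1]],
  ],
)

```text
time: 24.02
ee_pos: [0.5214, -0.0023, 0.0886]
tcp_rot: [-180.0, -0.1, 158.0]
wrist_force: [-3.2, 2.4, 7.2]
opening: 0.0081
grasp_force: 92.2
```

Run:
```python
from h import *
o=bot.get_obs(); print(o["torque"].round(2),o["q"].round(1)); to((.5217,-.0016,.0884),180)
```

```text
[0.56 0.69 0.04] [ -0.3   0.8 -10.   79.3   0.   21.7]
t 24.02 tool shift mm [-0.   0.7  0.2] turn -0.384 pose [ 0.5214 -0.0023  0.0886] [-1.7998e+02 -1.3000e-01  1.5799e+02] F [-3.2  2.4  7.2]
```

Request:
play_rows(
  steps=[
    [[0,-0.0002,0,0.1],[0,-0.0002,0,0.1],[0,-0.0002,0,0.1],[0,-0.0002,0,0.1],[0,-0.0002,0,0.1]],
  ],
)

```text
time: 24.43
ee_pos: [0.5213, -0.0025, 0.0886]
tcp_rot: [-180.0, -0.1, 129.4]
wrist_force: [0.0, 5.1, 5.9]
opening: 0.008
grasp_force: 92.0
```

Run:
```python
from h import *
o=bot.get_obs(); print(o["torque"].round(2),o["q"].round(1)); to((.5217,-.0016,.0884),180)
```

```text
[1.16 0.18 0.07] [ -0.3   0.8 -10.1  79.2   0.1  50.3]
t 24.43 tool shift mm [0.5 0.9 0.2] turn -0.884 pose [ 0.5213 -0.0025  0.0886] [-1.8000e+02 -1.2000e-01  1.2936e+02] F [0.  5.1 5.9]
```

Request:
play_rows(
  steps=[
    [[0,0,0,0.1],[0,0,0,0.1],[0,0,0,0.1],[0,0,0,0.1],[0,0,0,0.1]],
  ],
)

```text
time: 24.85
ee_pos: [0.5212, -0.0026, 0.0886]
tcp_rot: [-179.9, -0.1, 100.7]
wrist_force: [-1.9, 4.1, 6.3]
opening: 0.0084
grasp_force: 92.1
```

Request:
play_rows(
  steps=[
    [[0,0,0,0.08],[0,0,0,0.08],[0,0,0,0.08],[0,0,0,0.05],[0,0,0,0]],
  ],
)

```text
time: 25.27
ee_pos: [0.5211, -0.0026, 0.0885]
tcp_rot: [-179.9, -0.1, 84.2]
wrist_force: [-1.2, 4.3, 4.9]
opening: 0.0082
grasp_force: 92.2
```

Run:
```python
from h import *
o=bot.get_obs(); print(o["torque"].round(2),o["q"].round(1)); to((.5217,-.0016,.0884),180)
```

```text
[0.87 0.36 0.39] [ -0.3   0.8 -10.1  79.3   0.1  95.5]
t 25.27 tool shift mm [1.  0.5 0.1] turn -1.672 pose [ 0.5211 -0.0026  0.0885] [-1.7989e+02 -7.0000e-02  8.4220e+01] F [-1.2  4.3  4.9]
```

Request:
play_rows(
  steps=[
    [[0,0,0,0.04],[0,0,0,0.03],[0,0,0,0],[0,0,0,0],[0,0,0,0]],
  ],
)

```text
time: 25.68
ee_pos: [0.5211, -0.0026, 0.0886]
tcp_rot: [-179.9, -0.1, 80.4]
wrist_force: [-1.7, 4.3, 6.2]
opening: 0.0089
grasp_force: 92.7
```

Run:
```python
from h import *
o=bot.get_obs(); print(o["torque"].round(2),o["q"].round(1)); to((.5217,-.0016,.0884),180)
c=bot.camera("wrist"); h=cv2.cvtColor(c["img"],cv2.COLOR_BGR2HSV)
s=bot.camera("scene"); a=cv2.imread("pics/crop2.png")
b=cv2.resize(s["img"][190:280,190:330],None,fx=4,fy=4,interpolation=cv2.INTER_CUBIC); cv2.imwrite("pics/end.png",b)
```

```text
[0.88 0.47 0.81] [ -0.3   0.8 -10.1  79.3   0.1  99.2]
t 25.68 tool shift mm [1.1 0.4 0.2] turn -1.738 pose [ 0.5211 -0.0026  0.0886] [-1.7989e+02 -5.0000e-02  8.0440e+01] F [-1.7  4.3  6.2]
```

View pics/end.png

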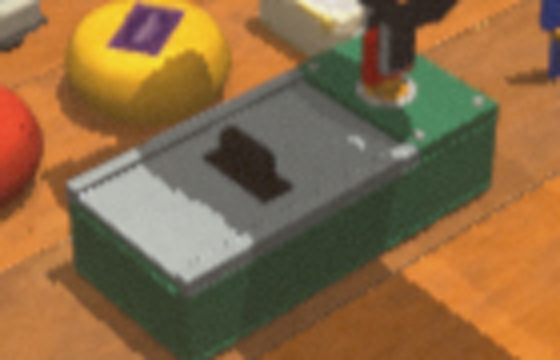

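The crop shows the lid shut against the block and the key seated and gripped at (385,80). Torque rose from 0.07 to 0.81 N m, so the lock is on its stop. I hand in.

```bash
python3 -c "
from workcell import bot
print(bot.job_done())"
```

```text
the job is handed in; nothing more can be done
None
```

Handed in at about 26 s: the lid is shut and the red key is fully in, turned about 1.74 rad clockwise against the stop (0.8 N m) and still gripped. I viewed 11 pictures, one over the limit of 10.

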